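# Index the sorting chute to the parts bin's lane

## Task

The sloping sorting chute is pinned in its middle position. Draw its spring pin by the round knob, swing the chute sideways until its mouth stands over the plastic parts bin (not the open carton), and let the pin drop fully home in that lane's hole. Leave the bin and the carton where they stand.

Things in the scene. Friction and masses are not known exactly. Their poses are not given: they have to be found in the camera images.
- stand: Grey steel stand bolted to the bench, foot 190 x 150 mm, column 60 mm square. Origin on the bench under the chute's pivot; z up, -x is downhill (roughly towards the robot), +y left as seen from the robot. The pivot lies 215 mm above the origin; chute and index plate slope down 25 degrees towards -x from there. Pivot axis in the stand's frame: (-0.423, 0, 0.906), 25 degrees from vertical.
- chute (a joint): Swing about the pivot axis, rad: 0 = middle, + = mouth towards the stand's +y (left), stops at +-0.52. Holes lock it at -0.436 (right lane), 0 and +0.436 (left lane), with 0.008 of play. The pivot is stiff (0.3 N m): the chute stays where it is left. Chute: aluminium trough 76 mm wide, 360 mm long, walls 36 mm high, flared at its upper end.
- plunger (a joint): Draw of the spring pin along its axis (parallel to the pivot axis), m: 0 = home, 9 mm deep in a hole; 0.009 = riding on the plate between holes; over 0.010 = clear of the plate; 0.016 = end stop. The spring pushes it home with 6 N at 0, 10 N at 0.016. The pin, 12 mm thick with a round tip, sits in a lug on the chute's right (-y) side and swings with the chute.
- knob_grip (a point): Middle of the pin's round black knob, 38 mm across and 32 mm high (16 mm either way along its axis); it spins freely on the pin. 165 mm from the pivot axis and, with the pin home, 59 mm above the index plate's face. The point's z axis is the pin's axis, in the direction of draw (25 degrees from vertical). Nothing stands within 60 mm beside the knob at its height.
- hole_left (a point): Mouth of the 14 mm index hole that locks the chute in the left lane, on the upper face of the 8 mm thick fan-shaped steel plate, 165 mm from the pivot axis. z axis along the pin's axis.
- hole_middle (a point): The same for the middle position, 25 degrees further round the pivot; the pin is in it at the start.
- hole_right (a point): The same for the right lane, another 25 degrees round.
- chute_mouth (a point): Middle of the floor of the chute's lower end, the mouth from which goods drop, 305 mm down the slope from the pivot.
- parts_bin: Plastic parts bin with a cut-away front and small parts in it, 156 x 111 x 77 mm, loose on the bench under the left or the right lane. Origin at the centre of its underside, z up, front towards its -x.
- carton: Open cardboard carton with its four flaps folded out and down, 150 x 112 x 72 mm (about 190 x 150 mm over the flaps), loose on the bench under the other lane. Origin at the centre of its underside, z up.

How it is judged:
By the outcome, as a careful person would: the job done as asked, in the order asked, and still so for the second after the job is handed in, with the robot touching nothing.
It also fails if it takes over 38 s, if anything falls off the work surface, if the arm or the gripper's body presses on something with over 40 N, if the wrist force passes 120 N, or if a joint passes its speed limit or range.

## Robot

A 7-joint arm with a two-finger parallel gripper is mounted at the origin on a cart in front of the work surface, level with it; the furniture and walls round the work are solid. World frame = base frame: x ahead of the robot, y to its left, z up, the work surface at z = 0. Lengths are in m, angles in rad, forces in N, time in s.
With the tool pointing down it reaches from about 0.425 to 0.875 m from the base axis. Payload 9.9 kg.
Tool frame: the origin (TCP) lies at the very end of the fingers, on their centre line; the grasp point (between the pads) lies 19 mm behind it; z points along the fingers, y is the line along which they close (so a half turn about z gives the same grasp; the last joint's range is limited). The gripper opens to 85 mm and grips with 20 to 120 N. Pads are 22 mm wide; open, the fingers measure 114 mm over their backs; the gripper's body (76 mm by 85 mm) begins 54 mm behind the grasp point. The pads swing forward as they close: fully open they stand 13 mm farther back than shut.
Start: joints at [-1.244, 0.576, 0.025, 1.437, -0.015, 1.129, -0.057], TCP at [0.27, 0.619, 0.231] pointing down, gripper open.
Joint ranges: [-2.76, 2.76], [-0.34, 2.15], [-1.52, 1.57], [0.19, 2.46], [-1.09, 4.23], [0.17, 1.99], [-2.82, 2.82]. Speed limits (rad/s): [2.22, 2.22, 3.01, 3.01, 3.14, 3.14, 3.14].

## Interface

Orientations are given as a unit quaternion [x, y, z, w].
In Python, from workcell import r gives the robot as it stands.
- The arm moves only by the tool jog_arm, never from a script. Its argument "moves" is a list of rows, each a list of 7 numbers: the shift along the tool's x, y, z in m, then the turn, a rotation vector about the tool's x, y, z in degrees, then the closure in counts, from 0 (fully open) to 255 (shut). A call has 1 to 20 rows; each row is the pose to reach, as a shift and turn from the pose commanded when the call began, along the tool's axes at that moment; what a row does not reach only later rows make up. A row lasts 1/10 s, in which the tool goes at most 50 mm and 8.59 degrees, less where a joint would pass 70% of its speed; a pose out of reach is approached as far as the arm can. A call with a gripper value outside its range is refused whole. The fingers move at their own pace and stop on an object; "force" is the grip in N (left out, the last holds). Time passes only in rows, so rows that repeat a pose let the fingers close. It gives the time, the measured TCP pose, the force, the opening and the grip force at its end, in the units of the state.
- r.get_obs(): the state, without advancing time (a new reading comes with each control period).
- r.snapshot(name): name is "side" or "top"; returns a dict with "image" (420x560x3 uint8, red, green, blue), "range_z" (420x560 float32, m along the optical axis (not along the pixel's ray), 0 where there is no reading), "K" (3x3 intrinsics, pixels), "dist" ([k1, k2, p1, p2, k3] as OpenCV has them; the pictures are not rectified), "xyz" and "attitude" of the camera in the world. Camera axes: x right, y down, z forward; pixel columns grow to the right and rows downward; lengths in m; the calibration is good to about 2 mm. A picture is of the moment at which its call begins.
- r.close_job(): hands the job in; it is judged then, once.
Trained networks look in a picture, given as the dict that the camera call returned (one of the last four; its "shot" number tells which), for a name from the list of things; names that differ only in an ending like _2 or _b are one class to them, and where a whole thing is asked for, a point or a joint stands for the part that bears it (a point fixed in the world has none). Each returns a list of dicts, best first, with "p" (0 to 1); they miss things now and then, are a little off and sometimes report something else, mostly with a low value. They report only what shows in the picture. A call takes as long as a camera call.
- r.regions_of(picture, label): "mask" (420x560 bool, what is visible of it) and "at" ([column, row] in pixels, amid what is visible of it).
- r.tip_of(picture, label): "at" ([column, row] in pixels: a listed point, or the origin of a listed thing).
The state is a dict: "t": time; "qpos": joint angles; "qvel": joint speeds; "joint_torque": joint torques, N m; "position": TCP position; "tool_rot": TCP orientation; "wrist_force": force on the tool from outside, world axes, zero at the start; "torque": the same for the moment, N m; "grip_width": opening from 0.0 (shut) to 1.0 (fully open); "grip_force": force on a finger pad.
Only numpy, scipy, OpenCV 4.12 (cv2) and the standard library are available. Lean on these libraries where they do the work, as an engineer would, in place of code of your own. Each camera call takes 0.05 s, during which the arm holds its last target. There are 200 camera calls.

## Working session

There is one attempt and no reset: what is moved stays moved. The work goes in short steps, Python scripts to look and compute and a tool call to move; the robot and the scene stay as the last step left them, time stands still between calls to the robot, and variables do not carry over. Pictures are saved under pics/ and viewed, at most 10 in all, crops included, and the job is handed in when it is done.

Besides the shell and the picture viewer there is one more tool, called by a JSON object that holds its "name" and its "arguments", one argument or row to a line. jog_arm: Moves the arm, as the interface text tells. Its arguments: {"type":"object","properties":{"moves":{"type":"array"},"force":{"type":"number"}},"required":["moves"]}

```bash
mkdir -p pics; ls; cat > h.py <<'E'
import numpy as np, cv2
from scipy.spatial.transform import Rotation as R
from workcell import r
def att(s):
    a=np.array(s["attitude"]); return a if a.shape==(3,3) else R.from_quat(a).as_matrix()
def px2w(s,uv,z=None):
    u,v=uv
    if z is None:
        p=s["range_z"][int(v)-2:int(v)+3,int(u)-2:int(u)+3]; z=np.median(p[p>0])
    n=cv2.undistortPoints(np.array([[[u,v]]],float),s["K"],np.array(s["dist"]))[0,0]
    return att(s)@(np.array([n[0],n[1],1])*z)+np.array(s["xyz"])
def w2px(s,P):
    A=att(s); c=(np.atleast_2d(P)-np.array(s["xyz"]))@A
    return cv2.projectPoints(c,np.zeros(3),np.zeros(3),s["K"],np.array(s["dist"]))[0][:,0]
E
python3 - <<'E'
from h import *
ims=[]
for n in("side","top"):
    s=r.snapshot(n); ims.append(s["image"]); print(n,s["xyz"],s["attitude"])
    cv2.imwrite(f"pics/{n}0.png",s["image"][:,:,::-1])
    for l in("stand","knob_grip","hole_left","hole_middle","hole_right","chute_mouth","parts_bin","carton"):
        for d in r.tip_of(s,l)[:2]:
            try: print("tip",l,round(d["p"],2),np.round(d["at"]),px2w(s,d["at"]).round(3))
            except Exception as e: print(l,e)
    for l in("knob_grip","parts_bin","carton"):
        for d in r.regions_of(s,l)[:2]: print("reg",l,round(d["p"],2),np.round(d["at"]),d["mask"].sum(),px2w(s,d["at"]).round(3))
o=r.get_obs(); print({k:np.round(v,3) for k,v in o.items()})
E
```

```text
pics
side [0.3416846  0.56805771 0.80963648] [-0.16063271  0.9037614  -0.39229875  0.05928035]
tip stand 0.83 [221. 248.] [ 0.697 -0.061  0.038]
tip knob_grip 0.92 [294. 152.] [ 0.584 -0.2    0.229]
tip hole_left 0.76 [287. 197.] [ 0.576 -0.139  0.16 ]
tip hole_middle 0.75 [280. 170.] [ 0.614 -0.197  0.178]
tip hole_right 0.76 [261. 144.] [ 0.68  -0.253  0.189]
tip chute_mouth 0.62 [351. 242.] [ 0.437 -0.169  0.049]
tip parts_bin 0.57 [309. 315.] [0.461 0.06  0.071]
tip carton 0.24 [263. 145.] [ 0.675 -0.257  0.187]
reg knob_grip 0.9 [291. 150.] 333 [ 0.591 -0.201  0.231]
reg parts_bin 0.73 [306. 304.] 5139 [ 0.487 -0.01   0.004]
reg carton 0.94 [350. 208.] 1907 [ 0.47  -0.296  0.031]
top [ 0.40391962 -0.09899886  0.98486325] [-0.68921629  0.71609938 -0.08047376  0.07554174]
tip knob_grip 0.98 [356. 200.] [ 0.589 -0.214  0.234]
tip hole_left 0.64 [315. 224.] [ 0.576 -0.16   0.138]
tip hole_middle 0.55 [351. 197.] [ 0.595 -0.207  0.234]
tip hole_right 0.68 [369. 154.] [ 0.737 -0.281  0.   ]
tip chute_mouth 0.88 [292. 313.] [ 0.44  -0.119  0.09 ]
tip chute_mouth 0.7 [353. 204.] [ 0.584 -0.21   0.232]
tip parts_bin 0.91 [218. 296.] [0.478 0.009 0.004]
tip parts_bin 0.7 [313. 226.] [ 0.601 -0.168  0.003]
tip carton 0.7 [356. 272.] [ 0.512 -0.24   0.003]
reg knob_grip 0.88 [354. 204.] 666 [ 0.585 -0.211  0.232]
reg carton 0.66 [362. 275.] 9201 [ 0.507 -0.251  0.002]
{'t': np.float64(1.2), 'qpos': array([-1.244,  0.576,  0.025,  1.437, -0.015,  1.129, -0.057]), 'qvel': array([ 0.   , -0.001, -0.001,  0.001, -0.001,  0.001,  0.001]), 'joint_torque': array([-1.0000e-03, -7.6551e+01,  2.2480e+00, -2.8630e+01,  1.5000e-02,
        3.0000e-03,  0.0000e+00]), 'position': array([0.27 , 0.619, 0.231]), 'tool_rot': array([ 0.204,  0.979, -0.   , -0.   ]), 'wrist_force': array([ 0.302, -0.145,  0.12 ]), 'torque': array([-0.056, -0.004,  0.032]), 'grip_force': np.float64(0.0), 'grip_width': np.float64(1.005)}
```

```bash
python3 -c "
import cv2,numpy as np
for n in('side','top'):
    cv2.imwrite(f'pics/{n}0b.png',cv2.resize(cv2.imread(f'pics/{n}0.png'),(784,588)))"
```

```text
(no output)
```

View pics/side0.png

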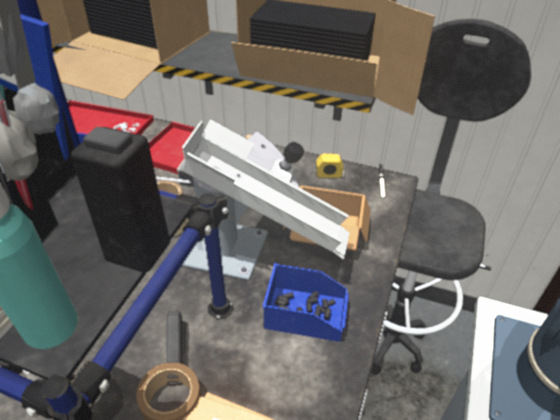

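View pics/top0.png

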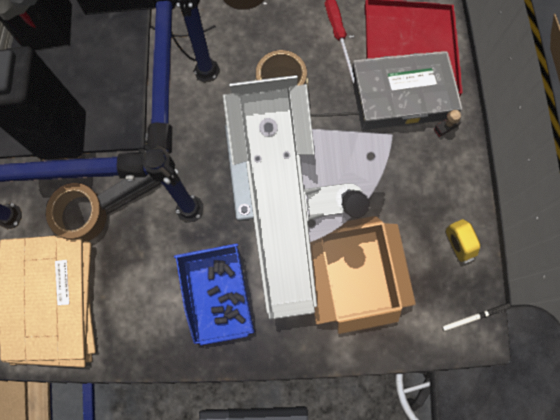

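The side view shows the knob at about (293,152), the blue bin at (306,304) on the robot's left, and the carton to the right behind the chute. In the top view the knob is at (355,204), hole_right at (371,156), hole_left at (311,222), the bin at (215,293) and the pivot bolt at (268,127). So the chute has to swing to +0.436. A blue pipe frame stands on the left of my path.

```bash
cat >> h.py <<'E'
def cloud(s):
    z=s["range_z"]; v,u=np.nonzero(z>0)
    n=cv2.undistortPoints(np.stack([u,v],1).astype(float)[:,None],s["K"],np.array(s["dist"]))[:,0]
    P=np.c_[n,np.ones(len(n))]*z[v,u][:,None]
    out=np.full(z.shape+(3,),np.nan); out[v,u]=P@att(s).T+np.array(s["xyz"]); return out
def plane(P):
    P=P[np.isfinite(P).all(1)]; c=np.median(P,0); P=P[np.linalg.norm(P-c,axis=1)<.3]; c=P.mean(0)
    n=np.linalg.svd(P-c)[2][2]; n*=np.sign(n[2]); return c,n,np.std((P-c)@n)
E
python3 - <<'E'
from h import *
s=r.snapshot("top"); C=cloud(s)
ch=C[150:290,258:285].reshape(-1,3)   # chute floor
pl=C[138:175,335:362].reshape(-1,3)
for n,a in(("floor",ch),("plate",pl)): print(n,*[np.round(x,4) for x in plane(a)])
pts={"pivotbolt":(268,127),"mouthL":(272,316),"mouthR":(312,313),"holeR":(371,156),"holeL":(311,222),"node":(155,165)}
c,nrm,_=plane(pl)
for k,p in pts.items():
    n=cv2.undistortPoints(np.array([[p]],float),s["K"],np.array(s["dist"]))[0,0]; d=att(s)@np.array([n[0],n[1],1]); o=np.array(s["xyz"])
    print(k,px2w(s,p).round(3),"on plate plane",(o+d*((c-o)@nrm)/(d@nrm)).round(3))
m=r.regions_of(s,"knob_grip")[0]["mask"]; K=C[m]; K=K[np.isfinite(K).all(1)]
print("knob top h above plate", np.percentile((K-c)@nrm,[10,50,90,98]).round(4))
t=K[((K-c)@nrm)>.065]; print("knob top pts",len(t),t.mean(0).round(4),t.min(0).round(3),t.max(0).round(3))
# height map
s2=r.snapshot("side"); A=np.concatenate([C.reshape(-1,3),cloud(s2).reshape(-1,3)]);A=A[np.isfinite(A).all(1)]
xs=np.arange(-.1,1.0,.1); ys=np.arange(.8,-.6,-.1); print("cols y",ys.round(1))
for x in xs: print(round(x,1),[ (lambda q: int(1000*q.max()) if len(q) else -1)(A[(A[:,0]>x)&(A[:,0]<x+.1)&(A[:,1]>y-.1)&(A[:,1]<y)][:,2]) for y in ys])
E
```

```text
floor [ 0.5808 -0.0917  0.1592] [-0.0283  0.9903  0.1361] 0.0119
plate [ 0.6708 -0.2137  0.1897] [-0.4242 -0.0473  0.9043] 0.0014
pivotbolt [ 0.708 -0.093  0.227] on plate plane [ 0.713 -0.093  0.216]
mouthL [ 0.437 -0.087  0.09 ] on plate plane [ 0.437 -0.087  0.087]
mouthR [ 0.443 -0.158  0.001] on plate plane [ 0.439 -0.153  0.084]
holeR [ 0.733 -0.285  0.   ] on plate plane [ 0.67  -0.25   0.188]
holeL [ 0.609 -0.164 -0.   ] on plate plane [ 0.578 -0.154  0.149]
node [0.632 0.059 0.298] on plate plane [0.664 0.081 0.202]
knob top h above plate [0.0626 0.073  0.0753 0.0762]
knob top pts 539 [ 0.5846 -0.2146  0.2298] [ 0.568 -0.234  0.216] [ 0.604 -0.196  0.238]
cols y [ 0.8  0.7  0.6  0.5  0.4  0.3  0.2  0.1  0.  -0.1 -0.2 -0.3 -0.4 -0.5]
-0.1 [-1, -1, -1, -1, -1, -1, -1, 12, -1, -1, -1, -1, -929, -923]
0.0 [-1, -1, -1, -1, -1, -1, 15, 230, 199, 16, -1, -927, -253, -234]
0.1 [-926, -925, -400, -921, -928, -923, 16, 16, 16, 16, -926, -926, -230, -230]
0.2 [-927, -926, -248, -923, -926, -923, -922, -926, -923, -925, -926, -923, -232, -235]
0.3 [-1, -1, -251, 39, 40, 40, 5, 40, 6, 7, 6, 10, 6, 406]
0.4 [-1, -1, -1, 41, 40, 40, 7, 80, 165, 161, 76, 74, 16, 406]
0.5 [-1, -1, -1, 39, 50, 52, 6, 80, 211, 235, 238, 70, 64, 264]
0.6 [-1, -1, -1, 333, 517, 495, 494, 302, 290, 283, 236, 6, 5, 264]
0.7 [-1, -1, -1, 297, 520, 529, 529, 298, 305, 305, 207, 55, 70, 264]
0.8 [-1, -1, -1, 3, 41, 537, 627, 567, 100, 99, 56, 58, 65, 264]
0.9 [-1, -1, -1, 1, 39, 296, 436, 570, 97, 100, 55, 56, 57, 6]
```

```bash
cat > fit.py <<'E'
from h import *
from scipy.optimize import least_squares
def ax(y): return np.array([-.423*np.cos(y),-.423*np.sin(y),.906])
def frame(y): # plane basis: downhill d, left e(+y), normal n
    n=ax(y); e=np.array([-np.sin(y),np.cos(y),0]); return -np.cross(e,n),e,n   # d=downhill
def circ(p,ang,h):
    d,e,n=frame(p[2]); return p[:3]*[1,1,0]+np.array([0,0,p[3]])+.165*(np.cos(ang)*d+np.sin(ang)*e)+h*n
E
python3 - <<'E'
from fit import *
print(frame(0.1))
KT=np.array([.5846,-.2146,.2298]); HR=np.array([.670,-.250,.188]); HL=np.array([.578,-.154,.149]); PB=np.array([.713,-.093,.216]); c=np.array([.6708,-.2137,.1897])
st=np.radians(25)
def f(p): # x,y,yaw,z0(pivot at plate), phi0
    d,e,n=frame(p[2]); pv=np.array([p[0],p[1],p[3]])
    return np.r_[circ(p,p[4],.073)-KT,circ(p,p[4]-st,0)-HR,circ(p,p[4]+st,0)-HL,(c-pv)@n*2,.5*(pv-PB), .2*(np.arctan2(.027,.272)-p[2])]
q=least_squares(f,[.71,-.09,.1,.21,-.6]); p=q.x
print("p",p.round(4),"resid mm",(1000*q.fun).round(1)); np.save("p.npy",p)
print("knob",circ(p,p[4],.059).round(4),"left",circ(p,p[4]+.436,.059).round(4))
o=r.get_obs(); R0=R.from_quat(o["tool_rot"]); t0=o["position"]
d,e,n=frame(p[2]); z=-n; 
b=np.arctan2(-.2146,.585); y=np.array([np.cos(b),np.sin(b),0]); y-=y@z*z; y/=np.linalg.norm(y)
best=None
for sg in(1,-1):
    Rt=np.stack([np.cross(sg*y,z),sg*y,z],1); rv=(R0.inv()*R.from_matrix(Rt)).as_rotvec(degrees=True); print(sg,rv.round(1))
Rt=np.stack([np.cross(y,z),y,z],1); np.save("Rt.npy",Rt)
g=circ(p,p[4],.062)+.019*z; print("tcp grasp",g.round(4))
hov=g-.07*z
for w in([.3,.55,.40],[.5,.05,.40],list(hov+[0,0,.03]),hov): print(np.round(w,3),R0.inv().apply(np.array(w)-t0).round(3))
E
```

```text
(array([-0.90147377, -0.09044908, -0.423     ]), array([-0.09983342,  0.99500417,  0.        ]), array([-0.42088676, -0.04222954,  0.906     ]))
p [ 0.7155 -0.0931  0.0982  0.216  -0.7223] resid mm [-0.7 -1.1 -0.   0.7  0.6  0.  -0.6  0.5  0.   0.   1.3 -0.  -0.   0.2]
knob [ 0.5898 -0.2151  0.2171] left [ 0.5525 -0.156   0.2025]
1 [-26.6  -7.8  87.3]
-1 [  7.9 -26.7 -89.5]
tcp grasp [ 0.5965 -0.2144  0.2026]
[0.3  0.55 0.4 ] [-0.055 -0.051 -0.169]
[0.5  0.05 0.4 ] [-0.438 -0.429 -0.169]
[ 0.567 -0.217  0.296] [-0.607 -0.648 -0.065]
[ 0.567 -0.217  0.266] [-0.607 -0.648 -0.035]
```

{"name": "jog_arm", "arguments": {
  "moves": [
    [-0.015,-0.013,-0.045,0,0,0,0],
    [-0.03,-0.025,-0.09,0,0,8,0],
    [-0.045,-0.04,-0.135,-2,-1,16,0],
    [-0.06,-0.055,-0.169,-5,-1.5,24,0],
    [-0.09,-0.085,-0.169,-7,-2,31,0],
    [-0.12,-0.115,-0.169,-9,-3,38,0],
    [-0.155,-0.15,-0.169,-11,-3,45,0],
    [-0.19,-0.185,-0.169,-13,-4,52,0],
    [-0.225,-0.22,-0.169,-15,-5,59,0],
    [-0.26,-0.255,-0.169,-18,-5,65,0],
    [-0.295,-0.29,-0.169,-20,-6,71,0],
    [-0.33,-0.325,-0.169,-22,-7,77,0],
    [-0.365,-0.36,-0.169,-24,-7,82,0],
    [-0.4,-0.395,-0.169,-26.6,-7.8,87.3,0],
    [-0.435,-0.43,-0.169,-26.6,-7.8,87.3,0],
    [-0.465,-0.465,-0.169,-26.6,-7.8,87.3,0],
    [-0.5,-0.5,-0.165,-26.6,-7.8,87.3,0],
    [-0.535,-0.535,-0.15,-26.6,-7.8,87.3,0],
    [-0.565,-0.57,-0.135,-26.6,-7.8,87.3,0],
    [-0.59,-0.605,-0.12,-26.6,-7.8,87.3,0]
  ]
}}

```text
t: 3.35
position: [0.5584, -0.1294, 0.3648]
tool_rot: [0.81, 0.544, 0.191, 0.102]
wrist_force: [0.7, 2.2, 0.3]
grip_width: 1.0
grip_force: 0.0
```

```bash
cat > go.py <<'E'
from fit import *
def rel(targets,Rt=np.load("Rt.npy")):
    o=r.get_obs(); R0=R.from_quat(o["tool_rot"]); print("t",o["t"],"pos",o["position"].round(4),"q",o["qpos"].round(2),"F",o["wrist_force"].round(1),"w",o["grip_width"].round(3))
    print("turn",(R0.inv()*R.from_matrix(Rt)).as_rotvec(degrees=True).round(2))
    for w in targets: print(np.round(w,4),R0.inv().apply(np.array(w)-o["position"]).round(4))
E
python3 - <<'E'
from go import *
p=np.load("p.npy"); n=ax(p[2]); g=circ(p,p[4],.062)-.019*n
rel([g+.07*n,g+.03*n,g])
E
```

```text
Traceback (most recent call last):
  File "go.py", line 3, in rel
    o=r.get_obs(); R0=R.from_quat(o["tool_rot"]); print("t",o["t"],"pos",o["position"].round(4),"q",o["qpos"].round(2),"F",o["wrist_force"].round(1),"w",o["grip_width"].round(3))
                                                                                                                                                         ^^^^^^^^^^^^^^^^^^^^^
AttributeError: 'float' object has no attribute 'round'
```

{"name": "jog_arm", "arguments": {
  "moves": [
    [0,0,0,0,0,0,0],
    [0,0,0,0,0,0,0],
    [0,0,0,0,0,0,0]
  ]
}}

```text
t: 3.65
position: [0.5573, -0.1282, 0.3648]
tool_rot: [0.811, 0.544, 0.191, 0.101]
wrist_force: [0.3, 1.2, 0.3]
grip_width: 1.001
grip_force: 0.0
```

```bash
sed -i 's/o\["grip_width"\].round(3)/round(float(o["grip_width"]),3)/' go.py
python3 - <<'E'
from go import *
p=np.load("p.npy"); n=ax(p[2]); g=circ(p,p[4],.062)-.019*n
rel([g+.07*n,g+.03*n,g])
E
```

```text
t 3.65 pos [ 0.5573 -0.1282  0.3648] q [-0.59  0.19  1.    1.89 -0.49  0.81  0.26] F [0.3 1.2 0.3] w 1.001
turn [-0.14 -0.06  0.08]
[ 0.567  -0.2173  0.266 ] [-0.0985  0.0061  0.0898]
[ 0.5839 -0.2157  0.2298] [-0.0985  0.0062  0.1298]
[ 0.5965 -0.2144  0.2026] [-0.0986  0.0062  0.1598]
```

{"name": "jog_arm", "arguments": {
  "moves": [
    [-0.033,0.002,0.03,0,0,0,0],
    [-0.066,0.004,0.06,0,0,0,0],
    [-0.098,0.006,0.09,0,0,0,0],
    [-0.0985,0.006,0.105,0,0,0,0],
    [-0.0985,0.006,0.12,0,0,0,0],
    [-0.0985,0.006,0.13,0,0,0,0],
    [-0.0985,0.006,0.13,0,0,0,0]
  ]
}}

```text
t: 4.35
position: [0.5845, -0.2141, 0.2289]
tool_rot: [0.81, 0.545, 0.191, 0.101]
wrist_force: [-0.4, -0.1, 0.2]
grip_width: 0.998
grip_force: 0.0
```

```bash
python3 - <<'E'
from go import *
p=np.load("p.npy"); n=ax(p[2]); g=circ(p,p[4],.062)-.019*n
rel([g+.03*n,g])
ims=[]
for k in("side","top"):
    s=r.snapshot(k); u,v=w2px(s,circ(p,p[4],.059)[None])[0].astype(int); print(k,u,v)
    ims.append(cv2.resize(s["image"][max(v-75,0):max(v-75,0)+150,u-75:u+75],(390,390)))
cv2.imwrite("pics/pre.png",np.hstack(ims)[:,:,::-1])
E
```

```text
t 4.35 pos [ 0.5845 -0.2141  0.2289] q [-0.11  0.43  0.73  1.98 -0.94  0.68  0.84] F [-0.4 -0.1  0.2] w 0.998
turn [-0.21 -0.12  0.22]
[ 0.5839 -0.2157  0.2298] [-0.0015  0.0004 -0.0011]
[ 0.5965 -0.2144  0.2026] [-0.0015  0.0005  0.0289]
side 293 152
top 354 202
```

View pics/pre.png

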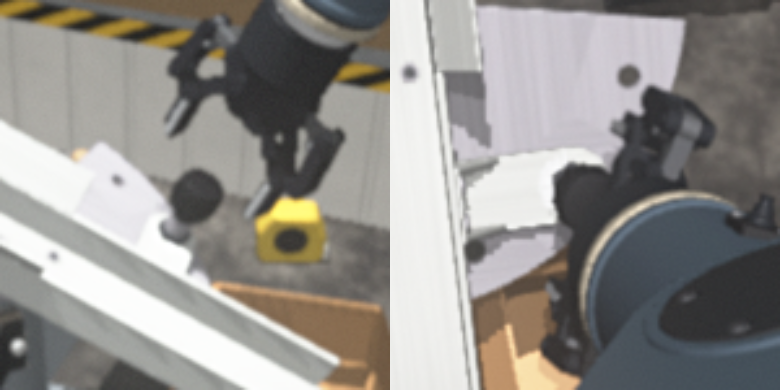

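The side crop shows the two fingertips at (180,115) and (265,205), straddling the knob at (196,195) from above along its axis. In the top crop the knob at (580,190) is partly under the hand. I'll descend and grip.

{"name": "jog_arm", "arguments": {
  "moves": [
    [-0.0015,0.0005,0.015,0,0,0,0],
    [-0.0015,0.0005,0.026,0,0,0,0],
    [-0.0015,0.0005,0.032,0,0,0,0],
    [-0.0015,0.0005,0.032,0,0,0,0],
    [-0.0015,0.0005,0.032,0,0,0,90],
    [-0.0015,0.0005,0.032,0,0,0,180],
    [-0.0015,0.0005,0.032,0,0,0,180],
    [-0.0015,0.0005,0.032,0,0,0,180],
    [-0.0015,0.0005,0.032,0,0,0,180],
    [-0.0015,0.0005,0.032,0,0,0,180],
    [-0.0015,0.0005,0.032,0,0,0,180]
  ],
  "force": 60
}}

```text
t: 5.55
position: [0.597, -0.2171, 0.2009]
tool_rot: [0.811, 0.543, 0.191, 0.102]
wrist_force: [-4.5, 1.5, 6.1]
grip_width: 0.426
grip_force: 59.4
```

```bash
python3 - <<'E'
from go import *
p=np.load("p.npy"); n=ax(p[2]); g=circ(p,p[4],.059)-.019*n
rel([g]); o=r.get_obs(); print(o["grip_force"])
E
```

```text
t 5.55 pos [ 0.597  -0.2171  0.2009] q [-0.06  0.47  0.66  1.99 -1.01  0.63  0.9 ] F [-4.5  1.5  6.1] w 0.426
turn [-0.07 -0.03  0.03]
[ 0.5978 -0.2143  0.1999] [ 0.0026 -0.0008  0.0014]
59.360514879226685
```

{"name": "jog_arm", "arguments": {
  "moves": [
    [0,0,-0.004,0,0,0,180],
    [0,0,-0.008,0,0,0,180],
    [0,0,-0.011,0,0,0,180],
    [0,0,-0.0135,0,0,0,180],
    [0,0,-0.0135,0,0,0,180],
    [0,0,-0.0135,0,0,0,180]
  ]
}}

```text
t: 6.15
position: [0.5914, -0.2173, 0.2124]
tool_rot: [0.811, 0.543, 0.19, 0.101]
wrist_force: [3.4, -0.7, -8.3]
grip_width: 0.429
grip_force: 61.0
```

```bash
python3 - <<'E'
from go import *
p=np.load("p.npy"); n=ax(p[2])
o=r.get_obs(); x=o["position"]; print("axial F",o["wrist_force"]@n, "draw est",(x-np.array([.597,-.2171,.2009]))@n)
c0=circ(p,p[4],0)
rel([x+circ(p,p[4]+a,0)-c0 for a in(.07,.145,.22,.29,.365,.436)])
s=r.snapshot("side"); u,v=293,152
cv2.imwrite("pics/draw.png",cv2.resize(s["image"][90:210,230:350],(480,480))[:,:,::-1])
E
```

```text
axial F -8.958514739988127 draw est 0.012811587131282632
t 6.15 pos [ 0.5914 -0.2173  0.2124] q [-0.08  0.46  0.69  1.98 -0.98  0.65  0.87] F [ 3.4 -0.7 -8.3] w 0.429
turn [-0.13 -0.01  0.05]
[ 0.5839 -0.2091  0.2093] [ 0.0044 -0.0107  0.    ]
[ 0.5765 -0.1997  0.2063] [ 0.01   -0.0217  0.0001]
[ 0.5697 -0.1897  0.2036] [ 0.0164 -0.0323  0.0001]
[ 0.564  -0.1799  0.2014] [ 0.0231 -0.0417  0.0001]
[ 0.5586 -0.1689  0.1994] [ 0.0309 -0.0513  0.0001]
[ 0.5542 -0.1582  0.1978] [ 0.039  -0.0598  0.0001]
```

View pics/draw.png

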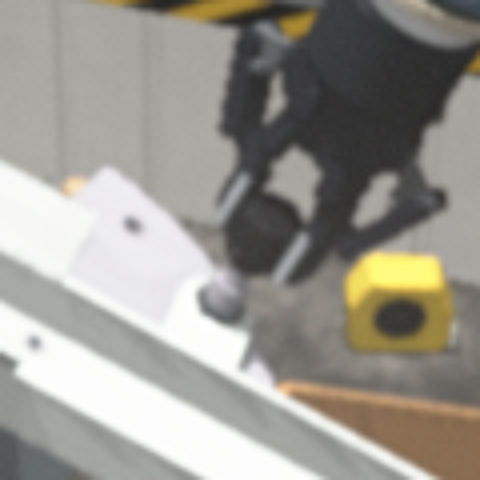

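The knob at (265,232) is between the pads and has come up off the lug, and the axial force is about 9 N. That puts the pin clear of the plate at roughly 12–13 mm of draw. Now the swing along the arc.

{"name": "jog_arm", "arguments": {
  "moves": [
    [0.002,-0.0053,-0.001,0,0,0,180],
    [0.0044,-0.0107,-0.001,0,0,0,180],
    [0.007,-0.016,-0.001,0,0,0,180],
    [0.01,-0.0217,-0.001,0,0,0,180],
    [0.013,-0.027,-0.001,0,0,0,180],
    [0.0164,-0.0323,-0.001,0,0,0,180],
    [0.0196,-0.037,-0.001,0,0,0,180],
    [0.0231,-0.0417,-0.001,0,0,0,180],
    [0.027,-0.0465,-0.001,0,0,0,180],
    [0.0309,-0.0513,-0.001,0,0,0,180],
    [0.035,-0.0556,-0.001,0,0,0,180],
    [0.039,-0.0598,-0.001,0,0,0,180],
    [0.039,-0.0598,-0.001,0,0,0,180],
    [0.039,-0.0598,-0.001,0,0,0,180]
  ]
}}

```text
t: 7.6
position: [0.5531, -0.1576, 0.1985]
tool_rot: [0.811, 0.544, 0.19, 0.101]
wrist_force: [1.3, 1.3, -9.4]
grip_width: 0.429
grip_force: 61.1
```

```bash
python3 - <<'E'
from go import *
p=np.load("p.npy"); n=ax(p[2]); d,e,_=frame(p[2])
o=r.get_obs(); x=o["position"]; F=o["wrist_force"]
tg=np.array([.5542,-.1582,.1978])
a=p[4]+.436; tan=-np.sin(a)*d+np.cos(a)*e; rad=np.cos(a)*d+np.sin(a)*e
print("F ax,tan,rad",F@n,F@tan,F@rad,"err ax,tan,rad mm",1000*(x-tg)@np.c_[n,tan,rad]); rel([tg])
s=r.snapshot("top"); C=cloud(s)
cv2.imwrite("pics/swung.png",s["image"][:,:,::-1])
E
```

```text
F ax,tan,rad -9.07902647482461 1.9003637919432292 2.2679731123526885 err ax,tan,rad mm [1.09649126 0.85090694 0.36240861]
t 7.6 pos [ 0.5531 -0.1576  0.1985] q [-0.17  0.38  0.65  2.14 -1.01  0.51  0.87] F [ 1.3  1.3 -9.4] w 0.429
turn [-0.21 -0.06  0.07]
[ 0.5542 -0.1582  0.1978] [-0.0004  0.0009  0.0011]
```

View pics/swung.png

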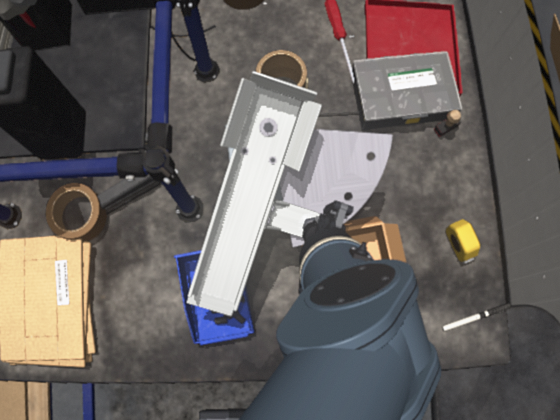

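The chute has swung: its mouth at (212,305) is over the blue bin, and the bin and carton haven't moved. I'll lower the pin.

{"name": "jog_arm", "arguments": {
  "moves": [
    [-0.0003,0.0006,0.002,0,0,0,180],
    [-0.0003,0.0006,0.004,0,0,0,180],
    [-0.0003,0.0006,0.006,0,0,0,180],
    [-0.0003,0.0006,0.008,0,0,0,180],
    [-0.0003,0.0006,0.01,0,0,0,180],
    [-0.0003,0.0006,0.012,0,0,0,180],
    [-0.0003,0.0006,0.012,0,0,0,180],
    [-0.0003,0.0006,0.012,0,0,0,180]
  ]
}}

```text
t: 8.45
position: [0.5589, -0.1586, 0.1882]
tool_rot: [0.811, 0.543, 0.19, 0.101]
wrist_force: [-3.0, -0.5, -9.8]
grip_width: 0.428
grip_force: 61.3
```

```bash
python3 - <<'E'
from go import *
p=np.load("p.npy"); n=ax(p[2]); d,e,_=frame(p[2])
o=r.get_obs(); x=o["position"]; F=o["wrist_force"]
tg=np.array([.5542,-.1582,.1978])
a=p[4]+.436; tan=-np.sin(a)*d+np.cos(a)*e; rad=np.cos(a)*d+np.sin(a)*e
print("F ax,tan,rad",F@n,F@tan,F@rad,"err ax,tan,rad mm",1000*(x-tg)@np.c_[n,tan,rad]); rel([tg])
E
```

```text
F ax,tan,rad -7.614552027617003 1.7561678128077014 6.665545536924537 err ax,tan,rad mm [-10.69486326  -0.83385903   0.13614865]
t 8.45 pos [ 0.5589 -0.1586  0.1882] q [-0.13  0.39  0.59  2.14 -1.04  0.48  0.89] F [-3.  -0.5 -9.8] w 0.428
turn [-0.13  0.    0.02]
[ 0.5542 -0.1582  0.1978] [ 0.0007 -0.0005 -0.0107]
```

The pin is inside the hole, with about 2 mm of draw left and the spring still pulling down. I'll lower the rest, release and back off along the axis.

{"name": "jog_arm", "arguments": {
  "moves": [
    [0,0,0.001,0,0,0,180],
    [0,0,0.002,0,0,0,180],
    [0,0,0.002,0,0,0,180],
    [0,0,0.002,0,0,0,120],
    [0,0,0.002,0,0,0,60],
    [0,0,0.002,0,0,0,0],
    [0,0,0.002,0,0,0,0],
    [0,0,0.002,0,0,0,0],
    [0,0,0.002,0,0,0,0],
    [0,0,-0.015,0,0,0,0],
    [0,0,-0.04,0,0,0,0],
    [0,0,-0.08,0,0,0,0],
    [0,0,-0.12,0,0,0,0],
    [0.03,0,-0.15,0,0,0,0],
    [-0.02,0,-0.15,0,0,0,0],
    [-0.07,0,-0.15,0,0,0,0],
    [-0.12,0,-0.15,0,0,0,0],
    [-0.12,0,-0.15,0,0,0,0]
  ]
}}

```text
t: 10.25
position: [0.4526, -0.2818, 0.3003]
tool_rot: [0.814, 0.54, 0.189, 0.104]
wrist_force: [0.0, -0.4, -0.6]
grip_width: 0.998
grip_force: 0.0
```

```bash
python3 - <<'E'
from go import *
p=np.load("p.npy"); n=ax(p[2]); d,e,_=frame(p[2])
o=r.get_obs(); print(o["t"],o["wrist_force"],o["position"])
K=circ(p,p[4]+.436,.059); ims=[]; print("exp knob",K)
for k in("side","top"):
    s=r.snapshot(k); C=cloud(s); ims.append(s["image"])
    for g in r.regions_of(s,"knob_grip")[:1]:
        P=C[g["mask"]]; P=P[np.isfinite(P).all(1)]; P=P[np.linalg.norm(P-K,axis=1)<.04]
        c=circ(p,p[4]+.436,0); h=(P-c)@n; print(k,g["p"],len(P),"h pct",np.percentile(h,[50,90,98]).round(4)) 
        t=P[h>.068]; m=t.mean(0)-circ(p,0,0)+.165*(d); m=m if len(t) else None
        if m is not None:
            v=t.mean(0)-np.array([p[0],p[1],p[3]]); print("swing",np.arctan2(v@e,v@d)-p[4], "r",np.hypot(v@e,v@d))
cv2.imwrite("pics/end.png",cv2.resize(np.hstack([ims[0][80:360,150:430],ims[1][60:340,160:440]]),(800,400))[:,:,::-1])
E
```

```text
10.25 [ 0.04063797 -0.35191076 -0.616542  ] [ 0.45256057 -0.28180871  0.30031163]
exp knob [ 0.55253694 -0.15597298  0.2024907 ]
side 0.88 368 h pct [0.0677 0.0733 0.0744]
swing 0.45132994889944134 r 0.16272383200133245
top 0.96 601 h pct [0.0729 0.075  0.0764]
swing 0.4335866514392358 r 0.1647590399434349
```

View pics/end.png

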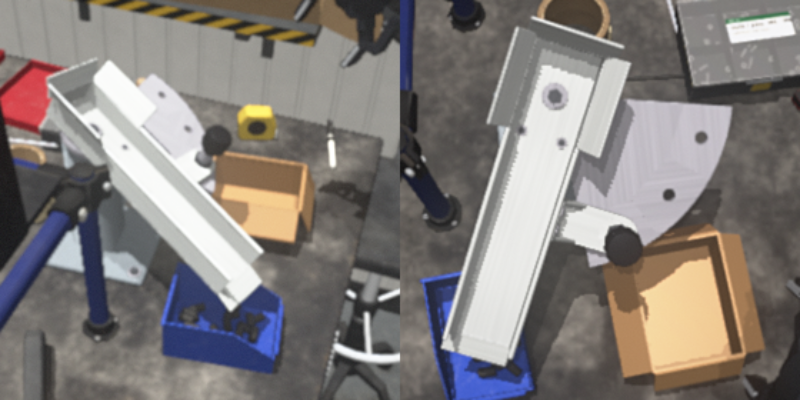

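The mouth is over the blue bin in both views, at (240,295) left and (480,350) right. The knob top is 75–76 mm above the plate, the same as when the pin was home at the start, and the swing measures 0.434 rad. The arm is clear, so I'm handing in.

```bash
python3 -c "
from workcell import r
print(r.close_job())"
```

```text
the job is handed in; nothing more can be done
None
```

The chute is now pinned in the left lane with its mouth over the parts bin, and the pin measured fully home. The bin and carton look unmoved in the pictures, and the arm was clear when I handed the job in at about 10 s.

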